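# Return the free serving tile and tap its stack square

## Robot

A 6-joint arm with a two-finger parallel gripper is mounted at the origin on the work surface. World frame = base frame: x ahead of the robot, y to its left, z up, the work surface at z = 0. Lengths are in mm, angles in rad, forces in N, time in s.
With the tool pointing down it reaches from about 350 to 850 mm from the base axis. Payload 8.1 kg.
Tool frame: the origin (TCP) lies midway between the tips of the shut fingers; the grasp point (between the pads) lies 19 mm behind it; z points along the fingers, y is the line along which they close (so a half turn about z gives the same grasp; the last joint's range is limited). The gripper opens to 93 mm and grips with 3 to 60 N. Pads are 15 mm wide; open, the fingers measure 128 mm over their backs; the gripper's body (75 mm by 188 mm) begins 65 mm behind the grasp point.
Start: joints at [1.029, 0.13, 1.488, -0, 1.523, -0.085], TCP at [264.627, 538.496, 218.635] pointing down, gripper open.
Joint ranges: [-2.96, 2.96], [-0.89, 2.26], [0.02, 2.5], [-1.34, 4.48], [0, 2.73], [-2.66, 2.66]. Speed limits (rad/s): [2.39, 2.39, 2.79, 3.14, 3.14, 3.14].

## Interface

Orientations are given as a rotation vector (axis times angle).
In Python, from workcell import env, camera, calibration gives the robot as it stands. Calls block until the motion is done:
- env.move_ptp(position, orientation): joint-space move of the TCP to a pose.
- env.servo_line(position, ori=None, v=150, contact_N=None): straight line of the TCP; ori=None keeps the orientation; v is the mean speed in mm/s. With contact_N (N) it stops when the force on the tool has changed by that much, and returns True; else False.
- env.move_j(angles): joint-space move.
- env.gripper_to(opening, squeeze=None): opening from 0.0 (shut) to 1.0 (fully open); squeeze is the grip in N (None keeps the last); returns when the fingers have stopped.
- env.hold(seconds).
- env.inverse_kinematics(position, orientation): joint angles nearest the present ones, or None.
- env.sense(): the state.
- camera(name): name is "scene" or "top"; returns the picture (384x512x3 uint8, blue, green, red); there is no depth.
- calibration(name): a dict with "fx", "fy", "cx", "cy" (pixels), "cam_to_world" (4x4, takes a point from camera to world coordinates). Camera axes: x right, y down, z forward; pixel columns grow to the right and rows downward; lengths in mm; the calibration is good to about 2 mm. A picture is of the moment at which its call begins. calibration takes no time and is no camera call.
A pose or a line that the arm cannot do raises env.IKError and nothing moves.
- env.close_job(): hands the job in, once; it reports no verdict.
The state is a dict: "t": time; "q": joint angles; "qvel": joint speeds; "joint_efforts": joint torques, N m; "eef_pos": TCP position; "tcp_rot": TCP orientation; "ft_force": force on the tool from outside, world axes, zero at the start; "wrist_torque": the same for the moment, N m; "gripper_width": opening from 0.0 (shut) to 1.0 (fully open).
Only numpy, scipy, OpenCV 4.12 (cv2) and the standard library are available. Lean on these libraries where they do the work, as an engineer would, in place of code of your own. Each camera call takes 0.05 s, during which the arm holds its last target. There are 200 camera calls.

## Task

The tasting is nearly over: of the two serving tiles out on the sheets, put the one that has no glass on it back on top of the stack of its own kind (dark slate or pale beech) in its rack, laying it down rather than dropping it. Then tap that stack home in its rack until all five tiles sit against both fences with their edges flush. The glass still in use and its tile, the other stack and everything else on the table stay as they are.

Things in the scene. Friction and masses are not known exactly. Their poses are not given: they have to be found in the camera images.
- slate_1: serving tile, dark grey, almost black slate, 122 g (give or take 20 percent), 120 mm (its x) by 62 mm (its y) by 6 mm; origin at the centre of its underside. Number 1 from the bottom of the untidy slate stack; at the start it sticks out of the stack's home position by up to 18 mm away from each fence and is turned by up to 0.09 rad.
- slate_2: serving tile, dark grey, almost black slate, 122 g (give or take 20 percent), 120 mm (its x) by 62 mm (its y) by 6 mm; origin at the centre of its underside. Number 2 from the bottom of the untidy slate stack; at the start it sticks out of the stack's home position by up to 18 mm away from each fence and is turned by up to 0.09 rad.
- slate_3: serving tile, dark grey, almost black slate, 122 g (give or take 20 percent), 120 mm (its x) by 62 mm (its y) by 6 mm; origin at the centre of its underside. Number 3 from the bottom of the untidy slate stack; at the start it sticks out of the stack's home position by up to 18 mm away from each fence and is turned by up to 0.09 rad.
- slate_4: serving tile, dark grey, almost black slate, 122 g (give or take 20 percent), 120 mm (its x) by 62 mm (its y) by 6 mm; origin at the centre of its underside. Number 4 from the bottom of the untidy slate stack; at the start it sticks out of the stack's home position by up to 18 mm away from each fence and is turned by up to 0.09 rad.
- slate_5: the fifth slate tile (dark grey, almost black slate, 122 g), same size (120 x 62 x 6 mm, x along its length, origin at the centre of its underside). It lies flat on a fixed card sheet 1.5 mm thick on the table: one of slate_5 and beech_5 lies free, the other has the blue glass standing on it. The yaw of its x axis is within about 0.5 rad of the world x axis.
- rack_slate: fixed rack for the slate tiles: wooden base, top 10 mm high, with steel fences at the far end (+x) and left side (+y). Origin: on the table, right below the centre of a squared stack. x: along the tiles' length, away from the robot, within 0.3 rad of world x; y left, z up. A squared tile has its origin at x = y = 0 and the rack's axes; undersides of tiles 1 to 5 at z = 10, 16, 22, 28, 34 mm.
- slate_end (a point): end fence of the slate rack: foot of its inner face, 60 mm from the rack's origin along +x; 66 mm wide, 3 mm thick, top 45 mm above the table. The opposite, near end is open: the base ends at x = -52 mm, so squared tiles overhang it by 8 mm and a finger can go down to 4 mm above the table beside them. Pushing the ragged tiles home takes up to 10 N.
- slate_side (a point): side fence of the slate rack: foot of its inner face, 31 mm from the rack's origin along +y. Two lugs (x = -60 to -31 and 31 to 60 mm), 3 mm thick, 45 mm tall; between them a thumb notch, open down to 9 mm above the table, where a finger fits. The right side (-y) is open; the base ends at y = -23 mm, squared tiles overhang it by 8 mm.
- beech_1: serving tile, pale yellow-brown beech wood, 32 g (give or take 20 percent), 120 mm (its x) by 62 mm (its y) by 6 mm; origin at the centre of its underside. Number 1 from the bottom of the untidy beech stack; at the start it sticks out of the stack's home position by up to 18 mm away from each fence and is turned by up to 0.09 rad.
- beech_2: serving tile, pale yellow-brown beech wood, 32 g (give or take 20 percent), 120 mm (its x) by 62 mm (its y) by 6 mm; origin at the centre of its underside. Number 2 from the bottom of the untidy beech stack; at the start it sticks out of the stack's home position by up to 18 mm away from each fence and is turned by up to 0.09 rad.
- beech_3: serving tile, pale yellow-brown beech wood, 32 g (give or take 20 percent), 120 mm (its x) by 62 mm (its y) by 6 mm; origin at the centre of its underside. Number 3 from the bottom of the untidy beech stack; at the start it sticks out of the stack's home position by up to 18 mm away from each fence and is turned by up to 0.09 rad.
- beech_4: serving tile, pale yellow-brown beech wood, 32 g (give or take 20 percent), 120 mm (its x) by 62 mm (its y) by 6 mm; origin at the centre of its underside. Number 4 from the bottom of the untidy beech stack; at the start it sticks out of the stack's home position by up to 18 mm away from each fence and is turned by up to 0.09 rad.
- beech_5: the fifth beech tile (pale yellow-brown beech wood, 32 g), same size (120 x 62 x 6 mm, x along its length, origin at the centre of its underside). It lies flat on a fixed card sheet 1.5 mm thick on the table: one of slate_5 and beech_5 lies free, the other has the blue glass standing on it. The yaw of its x axis is within about 0.5 rad of the world x axis.
- rack_beech: fixed rack for the beech tiles: wooden base, top 10 mm high, with steel fences at the far end (+x) and left side (+y). Origin: on the table, right below the centre of a squared stack. x: along the tiles' length, away from the robot, within 0.3 rad of world x; y left, z up. A squared tile has its origin at x = y = 0 and the rack's axes; undersides of tiles 1 to 5 at z = 10, 16, 22, 28, 34 mm.
- beech_end (a point): end fence of the beech rack: foot of its inner face, 60 mm from the rack's origin along +x; 66 mm wide, 3 mm thick, top 45 mm above the table. The opposite, near end is open: the base ends at x = -52 mm, so squared tiles overhang it by 8 mm and a finger can go down to 4 mm above the table beside them. Pushing the ragged tiles home takes up to 3 N.
- beech_side (a point): side fence of the beech rack: foot of its inner face, 31 mm from the rack's origin along +y. Two lugs (x = -60 to -31 and 31 to 60 mm), 3 mm thick, 45 mm tall; between them a thumb notch, open down to 9 mm above the table, where a finger fits. The right side (-y) is open; the base ends at y = -23 mm, squared tiles overhang it by 8 mm.
- glass: cobalt-blue tasting glass in use, 60 mm tall, 70 mm at the belly, 38 mm foot, stands near the centre of one of the two tiles slate_5 and beech_5; origin at the centre of its foot.
- spare_glass: bystander: another cobalt-blue tasting glass, same size, on the table beyond the racks; origin at the centre of its foot.
- tumbler: bystander: clear plastic tumbler, 68 mm wide, 90 mm tall, on the table beyond the racks; origin at the centre of its foot.
- cup: bystander: white ceramic cup, 76 mm wide, 85 mm tall, on the table at the left beyond the racks; origin at the centre of its foot.
Not all that is in view belongs to the job. What is shaped like the slate_5 but purple or red is not meant. Leave any pink look-alike of the glass alone.

How it is judged (in metres and radians):
At the end, for the whole second after the job is handed in: The tile without a glass lies fifth on its own kind's stack; all five lie flat in order, each within 3.5 mm of the squared position against both fences and 0.04 rad of the rack's direction, at rest. The glass stands on the other loose tile, which moved under 10 mm (((horizontal distance between glass and beech_5 below 0.03 m and distance of beech_5 from where it was at the start of the episode below 0.01 m and (horizontal distance between slate_1 and rack_slate below 0.0035 m and angle between the x axis of slate_1 and the x axis of rack_slate, either way round below 0.04 rad and z of slate_1 in the frame of rack_slate between 0.007 and 0.013 m and linear speed of slate_1 below 0.02 m/s) and (horizontal distance between slate_2 and rack_slate below 0.0035 m and angle between the x axis of slate_2 and the x axis of rack_slate, either way round below 0.04 rad and z of slate_2 in the frame of rack_slate between 0.013 and 0.019 m and linear speed of slate_2 below 0.02 m/s) and (horizontal distance between slate_3 and rack_slate below 0.0035 m and angle between the x axis of slate_3 and the x axis of rack_slate, either way round below 0.04 rad and z of slate_3 in the frame of rack_slate between 0.019 and 0.025 m and linear speed of slate_3 below 0.02 m/s) and (horizontal distance between slate_4 and rack_slate below 0.0035 m and angle between the x axis of slate_4 and the x axis of rack_slate, either way round below 0.04 rad and z of slate_4 in the frame of rack_slate between 0.025 and 0.031 m and linear speed of slate_4 below 0.02 m/s) and (horizontal distance between slate_5 and rack_slate below 0.0035 m and angle between the x axis of slate_5 and the x axis of rack_slate, either way round below 0.04 rad and z of slate_5 in the frame of rack_slate between 0.031 and 0.037 m and linear speed of slate_5 below 0.02 m/s)) or (horizontal distance between glass and slate_5 below 0.03 m and distance of slate_5 from where it was at the start of the episode below 0.01 m and (horizontal distance between beech_1 and rack_beech below 0.0035 m and angle between the x axis of beech_1 and the x axis of rack_beech, either way round below 0.04 rad and z of beech_1 in the frame of rack_beech between 0.007 and 0.013 m and linear speed of beech_1 below 0.02 m/s) and (horizontal distance between beech_2 and rack_beech below 0.0035 m and angle between the x axis of beech_2 and the x axis of rack_beech, either way round below 0.04 rad and z of beech_2 in the frame of rack_beech between 0.013 and 0.019 m and linear speed of beech_2 below 0.02 m/s) and (horizontal distance between beech_3 and rack_beech below 0.0035 m and angle between the x axis of beech_3 and the x axis of rack_beech, either way round below 0.04 rad and z of beech_3 in the frame of rack_beech between 0.019 and 0.025 m and linear speed of beech_3 below 0.02 m/s) and (horizontal distance between beech_4 and rack_beech below 0.0035 m and angle between the x axis of beech_4 and the x axis of rack_beech, either way round below 0.04 rad and z of beech_4 in the frame of rack_beech between 0.025 and 0.031 m and linear speed of beech_4 below 0.02 m/s) and (horizontal distance between beech_5 and rack_beech below 0.0035 m and angle between the x axis of beech_5 and the x axis of rack_beech, either way round below 0.04 rad and z of beech_5 in the frame of rack_beech between 0.031 and 0.037 m and linear speed of beech_5 below 0.02 m/s)))); the robot touches nothing.
It fails at once if the glass in use is moved more than 10 mm or tipped (distance of glass from where it was at the start of the episode above 0.01 m or angle between glass's own z axis and vertical above 0.2 rad).
It fails at once if with the glass on the slate tile, the slate stack is disturbed (a tile moved more than 10 mm) (horizontal distance between glass and slate_5 below 0.03 m and distance of any of slate_1, slate_2, slate_3, slate_4, slate_5 from where it was at the start of the episode above 0.01 m).
It fails at once if with the glass on the beech tile, the beech stack is disturbed (a tile moved more than 10 mm) (horizontal distance between glass and beech_5 below 0.03 m and distance of any of beech_1, beech_2, beech_3, beech_4, beech_5 from where it was at the start of the episode above 0.01 m).
It fails at once if a tile is dropped (falls freely by more than about 25 mm) ((contact force between slate_1 and anything else below 0.01 N and linear speed of slate_1 above 0.7 m/s) or (contact force between slate_2 and anything else below 0.01 N and linear speed of slate_2 above 0.7 m/s) or (contact force between slate_3 and anything else below 0.01 N and linear speed of slate_3 above 0.7 m/s) or (contact force between slate_4 and anything else below 0.01 N and linear speed of slate_4 above 0.7 m/s) or (contact force between slate_5 and anything else below 0.01 N and linear speed of slate_5 above 0.7 m/s) or (contact force between beech_1 and anything else below 0.01 N and linear speed of beech_1 above 0.7 m/s) or (contact force between beech_2 and anything else below 0.01 N and linear speed of beech_2 above 0.7 m/s) or (contact force between beech_3 and anything else below 0.01 N and linear speed of beech_3 above 0.7 m/s) or (contact force between beech_4 and anything else below 0.01 N and linear speed of beech_4 above 0.7 m/s) or (contact force between beech_5 and anything else below 0.01 N and linear speed of beech_5 above 0.7 m/s)).
It fails at once if a bystander (cup, tumbler, spare glass) is moved more than 15 mm (distance of any of cup, tumbler, spare_glass from where it was at the start of the episode above 0.015 m).
It also fails if it takes over 72 s, if anything falls off the work surface, if the arm or the gripper's body presses on something with over 40 N, if the wrist force passes 120 N, or if a joint passes its speed limit or range.

## Working session

There is one attempt and no reset: what is moved stays moved. The work goes in short steps, each a Python script; the robot and the scene stay as the last script left them, time stands still between calls to the robot, and variables do not carry over. Pictures are saved under pics/ and viewed, on a budget of 10 in all, crops included, one or two more only if the job needs it, and the job is handed in when it is done.

```bash
ls; mkdir -p pics; python3 - <<'E'
from workcell import env,camera,calibration
import cv2
for n in("top","scene"):
    im=camera(n); cv2.imwrite(f"pics/{n}_raw0.png",im)
    c=calibration(n); print(n,c)
cv2.imwrite("pics/a.png",cv2.resize(cv2.imread("pics/top_raw0.png"),(800,600),interpolation=cv2.INTER_CUBIC))
cv2.imwrite("pics/b.png",cv2.resize(cv2.imread("pics/scene_raw0.png"),(800,600),interpolation=cv2.INTER_CUBIC))
print(env.sense())
E
```

```text
pics
top {'fx': 446.1224675471529, 'fy': 446.1224675471529, 'cx': 255.03567956934916, 'cy': 197.6782057144589, 'cam_to_world': array([[-1.08485944e-02, -9.99190754e-01,  3.87317055e-02,
         5.12891777e+02],
       [-9.99930553e-01,  1.06619958e-02, -5.02103908e-03,
         6.42488113e+01],
       [ 4.60401854e-03, -3.87834869e-02, -9.99237031e-01,
         1.36897186e+03],
       [ 0.00000000e+00,  0.00000000e+00,  0.00000000e+00,
         1.00000000e+00]])}
scene {'fx': 437.81192686025287, 'fy': 437.81192686025287, 'cx': 250.09136485332778, 'cy': 198.94838128179995, 'cam_to_world': array([[ 6.99407635e-01,  4.69213085e-01, -5.39136385e-01,
         1.33818505e+03],
       [ 7.14608010e-01, -4.45554317e-01,  5.39274274e-01,
        -6.63665928e+02],
       [ 1.28200015e-02, -7.62443724e-01, -6.46927520e-01,
         9.47145705e+02],
       [ 0.00000000e+00,  0.00000000e+00,  0.00000000e+00,
         1.00000000e+00]])}
{'t': 0.1, 'q': array([ 1.02858876e+00,  1.31055926e-01,  1.48913717e+00, -1.37040626e-05,
        1.52301360e+00, -8.54032660e-02]), 'qvel': array([ 1.64795878e-03, -5.07049023e-05, -2.30339001e-03,  1.12073940e-03,
       -4.84842669e-04,  5.58177023e-04]), 'joint_efforts': array([ 1.20951725e-03, -5.61344719e+01, -4.93092155e+01,  7.69305881e-02,
        2.92503519e-02, -1.47733990e-04]), 'eef_pos': array([264.37600188, 538.05550465, 217.72834214]), 'tcp_rot': array([-7.11212915e-01, -3.05953042e+00,  2.41777460e-03]), 'ft_force': array([-0.06212807, -0.54721331,  1.09258603]), 'wrist_torque': array([ 0.02318033, -0.00272891,  0.05669105]), 'gripper_width': 0.9988287539578045}
```

View pics/a.png

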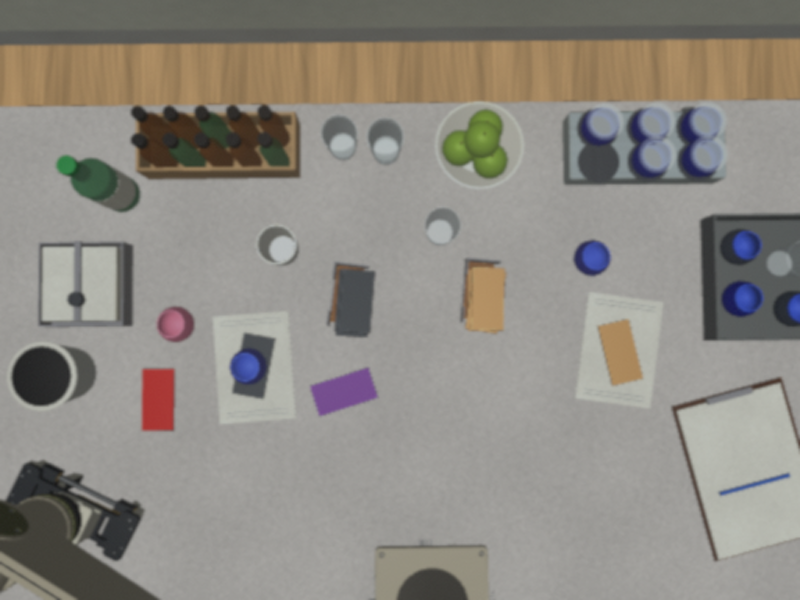

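View pics/b.png

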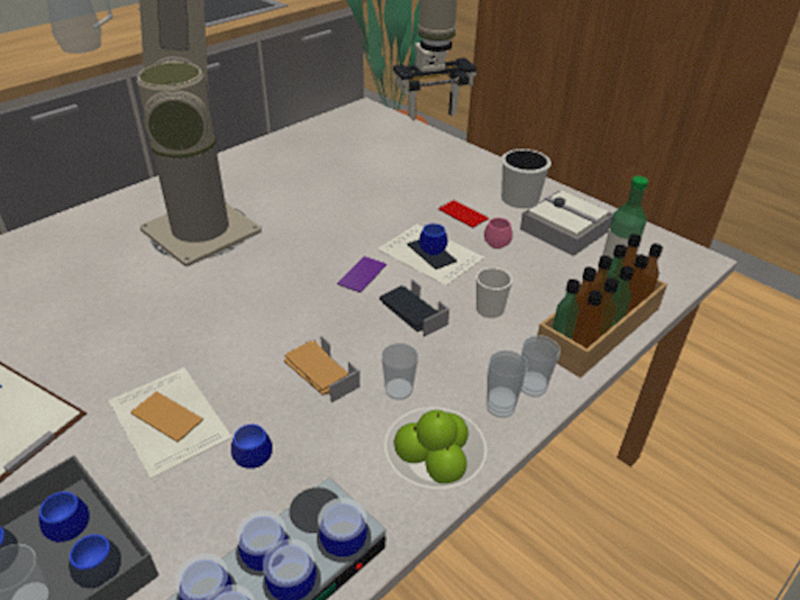

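Top view: the free tile is the beech one at (620,352). The slate tile at (252,366) carries the blue glass, so the job is the beech stack at (485,298). Look-alikes: purple card (344,391), red card (158,400), slate tile under the glass. Next come measurements and one close crop to check the choice.

```bash
cat > h.py <<'E'
import numpy as np,cv2
from workcell import env,camera,calibration
def ray(n,uv,z):
    c=calibration(n);T=c["cam_to_world"];u,v=uv
    d=T[:3,:3]@np.array([(u-c["cx"])/c["fx"],(v-c["cy"])/c["fy"],1]);o=T[:3,3]
    return (o+d*(z-o[2])/d[2])
def proj(n,P):
    c=calibration(n);T=np.linalg.inv(c["cam_to_world"]);p=T[:3,:3]@np.asarray(P,float)+T[:3,3]
    return np.array([c["fx"]*p[0]/p[2]+c["cx"],c["fy"]*p[1]/p[2]+c["cy"]])
def beechmask(im):
    h=cv2.cvtColor(im,cv2.COLOR_BGR2HSV)
    return cv2.inRange(h,(8,80,110),(28,255,255))
def tile(n,im,box,z):
    """box x0,y0,x1,y1 raw px -> centre,yaw,size of rect in world"""
    x0,y0,x1,y1=box;s=6
    c=cv2.resize(im[y0:y1,x0:x1],None,fx=s,fy=s,interpolation=cv2.INTER_CUBIC)
    m=beechmask(c);cs,_=cv2.findContours(m,cv2.RETR_EXTERNAL,cv2.CHAIN_APPROX_NONE)
    k=max(cs,key=cv2.contourArea)[:,0].astype(float)
    W=np.array([ray(n,((p[0]+.5)/s-.5+x0,(p[1]+.5)/s-.5+y0),z)[:2] for p in k],np.float32)
    r=cv2.minAreaRect(W);b=cv2.boxPoints(r);e=[b[1]-b[0],b[2]-b[1]];e=max(e,key=np.linalg.norm)
    yaw=np.arctan2(e[1],e[0]);yaw=(yaw+np.pi/2)%np.pi-np.pi/2
    return np.array(r[0]),yaw,sorted(r[1])
E
python3 - <<'E'
from h import *
t=cv2.imread("pics/top_raw0.png");s=cv2.imread("pics/scene_raw0.png")
print(tile("top",t,(375,195,420,255),7.5)); print(tile("scene",s,(75,240,140,290),7.5))
print("stack",tile("top",t,(292,163,330,218),34)); 
f=6
a=cv2.resize(t[160:220,285:335],None,fx=8,fy=8,interpolation=cv2.INTER_CUBIC)
b=cv2.resize(s[210:260,175:235],(400,333),interpolation=cv2.INTER_CUBIC) 
c=cv2.resize(t[190:250,375:425],None,fx=4,fy=4,interpolation=cv2.INTER_CUBIC)
o=np.zeros((600,800,3),np.uint8);o[:480,:400]=a;o[:333,400:]=b;o[345:585,400:600]=c
cv2.imwrite("pics/c.png",o)
E
```

```text
(array([ 477.61022949, -373.49816895]), np.float32(0.2208687), [59.867462158203125, 117.08486938476562])
(array([ 483.56103516, -373.89001465]), np.float32(0.22116566), [63.36763000488281, 122.46035766601562])
stack (array([ 586.05352783, -106.19998169]), np.float32(-0.065383196), [75.75698852539062, 132.5795135498047])
```

View pics/c.png

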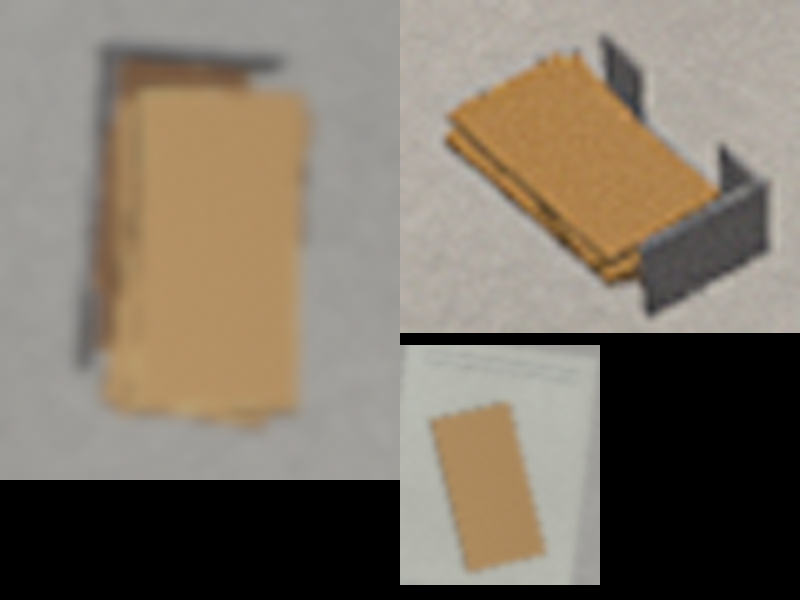

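The crop confirms it: a bare beech tile on its sheet, an untidy 4-tile beech stack, and the end fence at the far side with the side fence at left. Now the rack pose from the fence corners in both cameras.

```bash
cat >> h.py <<'E'
from scipy.spatial.transform import Rotation as R
def down(yaw):
    """tool down, tool y along (yaw+90deg)"""
    c,s=np.cos(yaw),np.sin(yaw)
    return R.from_matrix(np.array([[-c,-s,0],[-s,c,0],[0,0,-1]])).as_rotvec()
def st(m=""):
    s=env.sense();print(m,"t%.1f"%s["t"],s["eef_pos"].round(1),"F",s["ft_force"].round(1),"w%.3f"%s["gripper_width"])
E
python3 - <<'E'
from h import *
T=lambda x,y:((x+.5)/8-.5+285,(y+.5)/8-.5+160)
S=lambda x,y:((x-400+.5)/6.667-.5+175,(y+.5)/6.667-.5+210)
print("top: end L,R outer, side near",*[ray("top",T(*p),45)[:2].round(1) for p in((103,46),(284,56),(80,300))])
print("scene end top L,R(outer)",*[ray("scene",S(*p),45)[:2].round(1) for p in((642,247),(768,180))])
print("scene end foot",*[ray("scene",S(*p),0)[:2].round(1) for p in((650,316),(769,248))])
print("scene near lug top",*[ray("scene",S(*p),45)[:2].round(1) for p in((601,36),(641,70),(721,146))])
# fit rack pose: predicted corner points vs seen, both cameras
from scipy.optimize import least_squares
O=[("scene",S(642,247),(63,-33,45)),("scene",S(768,180),(63,33,45)),("scene",S(650,316),(63,-33,0)),("scene",S(769,248),(63,33,0)),
("scene",S(601,36),(-60,33,45)),("scene",S(641,70),(-31,33,45)),("scene",S(721,146),(31,33,45)),
("top",T(103,46),(63,33,45)),("top",T(284,56),(63,-33,45)),("top",T(78,368),(-60,34,0))]
def f(p):
    x,y,a=p;c,s=np.cos(a),np.sin(a)
    return np.concatenate([proj(n,(x+c*q[0]-s*q[1],y+s*q[0]+c*q[1],q[2]))-np.array(uv) for n,uv,q in O])
r=least_squares(f,(590,-106,-.06),loss="soft_l1",f_scale=.5);print(r.x.round(3));print(r.fun.reshape(-1,2).round(2))
for a in (.22,r.x[2],r.x[2]+np.pi/2,r.x[2]-np.pi/2):
    q=env.inverse_kinematics([r.x[0],r.x[1],60],down(a)) ;print(a,q)
E
```

```text
top: end L,R outer, side near [659.4 -69.8] [ 654.9 -137.2] [564.8 -59.9]
scene end top L,R(outer) [ 658.7 -137.1] [666.  -71.8]
scene end foot [ 658.3 -134.9] [664.1 -70.5]
scene near lug top [545.1 -64.7] [575.  -66.3] [636.3 -72.6]
[ 5.98838e+02 -9.94920e+01 -7.00000e-02]
[[ 0.23  0.09]
 [-0.27 -0.49]
 [-0.27  0.53]
 [-0.15  0.07]
 [-0.2  -0.96]
 [-0.55 -1.07]
 [ 0.02 -1.37]
 [ 0.38 -1.55]
 [-0.14 -1.48]
 [-0.52 -0.3 ]]
0.22 [-2.49080605e-01  2.75660293e-01  1.62157703e+00 -4.44089210e-16
  1.24435533e+00 -2.03987693e+00]
-0.0703123031239505 [-2.49080605e-01  2.75660293e-01  1.62157703e+00 -4.44089210e-16
  1.24435533e+00 -1.74956463e+00]
1.500484023670946 None
-1.641108629918847 [-2.49080605e-01  2.75660293e-01  1.62157703e+00 -4.44089210e-16
  1.24435533e+00 -1.78768302e-01]
```

```bash
python3 - <<'E'
from h import *
o=down(.221+np.pi)
p=[479.5,-373.7]
env.move_ptp(p+[150],o);st("above")
env.servo_line(p+[30],v=200);st()
print(env.servo_line(p+[4],v=40,contact_N=4));st("down")
env.gripper_to(.5,squeeze=15);st("grip")
cv2.imwrite("pics/s1.png",camera("scene"))
env.servo_line(p+[60],v=100);st("up")
im=camera("scene");cv2.imwrite("pics/d.png",cv2.resize(im[190:300,60:200],(760,597),interpolation=cv2.INTER_CUBIC))
E
```

```text
above t3.4 [ 480.  -373.1  150.1] F [1.1 0.4 0.6] w1.001
 t4.1 [ 480.3 -374.2   31.2] F [-0.3 -0.9 -0.5] w1.000
False
down t4.9 [ 479.6 -373.8    4. ] F [-0.  -0.4  1.2] w1.000
grip t5.5 [ 479.6 -373.8    4.1] F [-0.2 -0.9  0.3] w0.662
up t6.3 [ 479.3 -373.6   59.8] F [ 0.3 -0.1 -0.9] w0.662
```

View pics/d.png

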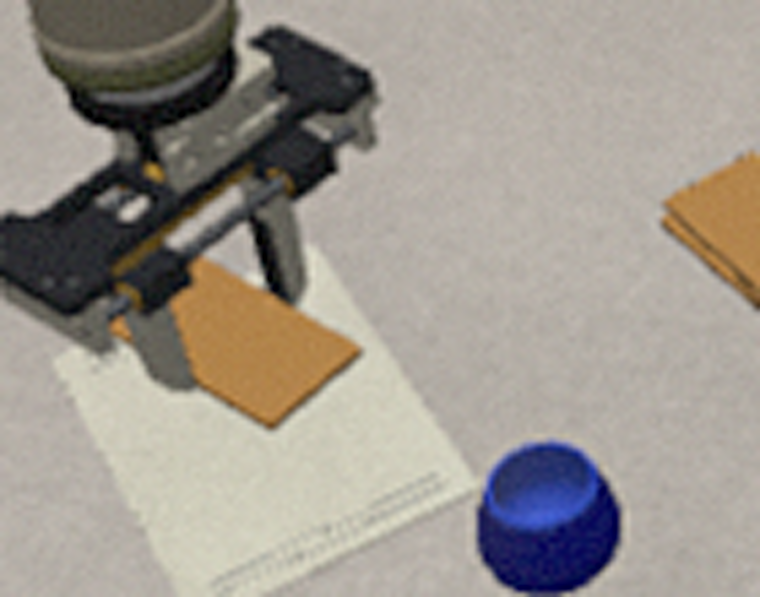

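Held at 61.6 mm width and level. Now I lay it on the stack, short of both fences.

```bash
cat >> h.py <<'E'
RX,RY,RA=597.,-99.5,-.07
def rk(x,y,z):
    c,s=np.cos(RA),np.sin(RA);return [RX+c*x-s*y,RY+s*x+c*y,z]
def loc(P):
    c,s=np.cos(RA),np.sin(RA);d=np.array(P[:2])-[RX,RY];return np.array([c*d[0]+s*d[1],-s*d[0]+c*d[1],P[2]]).round(1)
E
python3 - <<'E'
from h import *
o=down(RA+np.pi)
env.servo_line([479.5,-373.7,110],v=200)
env.servo_line(rk(-9,-8,110),ori=o,v=200);st("above")
env.servo_line(rk(-9,-8,48),v=100);st()
print(env.servo_line(rk(-9,-8,33),v=20,contact_N=2.5));st("down")
env.gripper_to(.78,squeeze=15);st("open")
env.servo_line(rk(-9,-8,110),v=120);st("up")
env.move_ptp(rk(-140,-8,150),o);st("away")
a=camera("scene");b=camera("top");cv2.imwrite("pics/s2.png",a);cv2.imwrite("pics/t2.png",b)
o=np.zeros((480,800,3),np.uint8)
o[:,:400]=cv2.resize(b[160:220,285:335],None,fx=8,fy=8,interpolation=cv2.INTER_CUBIC)
o[:333,400:]=cv2.resize(a[210:260,175:235],(400,333),interpolation=cv2.INTER_CUBIC)
cv2.imwrite("pics/e.png",o)
E
```

```text
above t8.3 [ 587.1 -107.5  109.8] F [ 0.   0.7 -0.6] w0.664
 t9.1 [ 587.9 -107.    48.5] F [ 0.7 -0.3  0. ] w0.661
True
down t9.7 [ 587.4 -106.9   35.9] F [0.7 0.2 2.5] w0.663
open t10.2 [ 586.6 -106.6   35.3] F [0.1 0.  0.7] w0.782
up t10.9 [ 587.  -106.7  109.3] F [-0.8  0.9 -0.7] w0.780
away t11.5 [456.6 -97.7 149.5] F [ 0.3 -0.1 -0.4] w0.786
```

View pics/e.png

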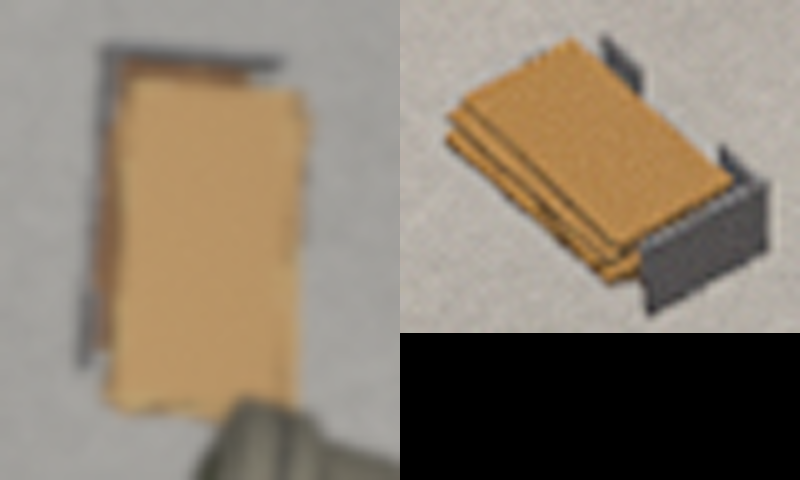

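The tile lies flat, fifth, about 9 mm short of both fences. Now tapping along x with the shut fingers.

```bash
cat >> h.py <<'E'
def tap(a,b,z,N,v=30):
    env.servo_line(rk(*a,z),v=120)
    c=env.servo_line(rk(*b,z),v=v,contact_N=N)
    s=env.sense();print("hit",c,loc(s["eef_pos"]),"F",s["ft_force"].round(1),"t%.1f"%s["t"])
    return loc(s["eef_pos"])
E
python3 - <<'E'
from h import *
o=down(RA+np.pi)
env.gripper_to(0);
env.move_ptp(rk(-115,-5,60),o);st()
p=tap((-115,-5),(-58,-5),7,7)
env.servo_line(rk(-115,-5,7),v=100)
env.servo_line(rk(-115,-5,80),v=150)
# side
o=down(RA-np.pi/2)
env.move_ptp(rk(-90,-90,120),o);st()
env.servo_line(rk(0,-85,60),v=150)
p=tap((0,-85),(0,-32),7,7)
env.servo_line(rk(0,-85,7),v=100)
env.servo_line(rk(-20,-110,120),v=150)
env.move_ptp(rk(-170,-50,150),o)
a=camera("scene");b=camera("top");cv2.imwrite("pics/s3.png",a);cv2.imwrite("pics/t3.png",b)
o=np.zeros((480,800,3),np.uint8)
o[:,:400]=cv2.resize(b[160:220,285:335],None,fx=8,fy=8,interpolation=cv2.INTER_CUBIC)
o[:333,400:]=cv2.resize(a[210:260,175:235],(400,333),interpolation=cv2.INTER_CUBIC)
cv2.imwrite("pics/f.png",o)
E
```

```text
t13.3 [481.1 -96.2  59.8] F [0.2 0.5 0.5] w0.005
hit True [-72.   -4.9   6.2] F [-0.5  1.2  0.2] t15.2
 t17.9 [ 500.5 -182.7  119.2] F [0.2 0.1 0.2] w0.006
hit True [ -0.4 -42.5   6.7] F [ 0.8 -3.1  2. ] t20.7
```

View pics/f.png

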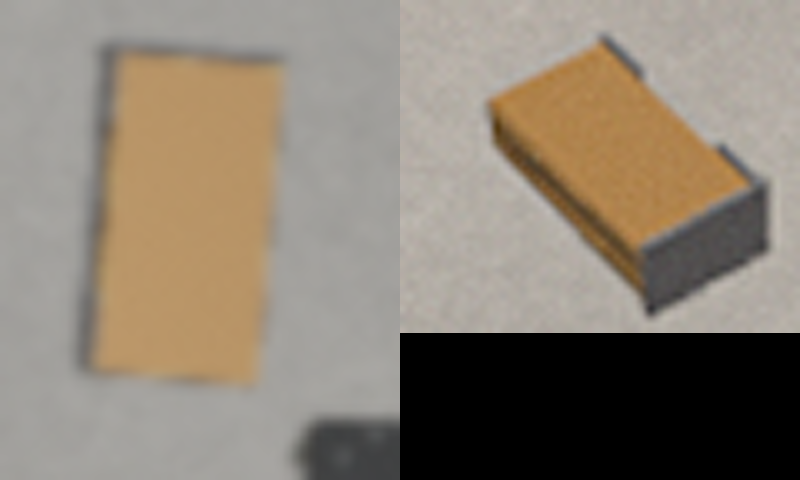

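Nearly squared. A second, firmer round on both sides will show whether the stops repeat.

```bash
python3 - <<'E'
from h import *
o=down(RA+np.pi)
env.move_ptp(rk(-115,-3,60),o)
for n in(10,12):
    p=tap((-100,-3),(-58,-3),7,n,20);env.hold(.1);st()
env.servo_line(rk(-115,-3,7),v=100)
env.servo_line(rk(-115,-3,80),v=150)
o=down(RA-np.pi/2)
env.move_ptp(rk(-90,-90,120),o)
env.servo_line(rk(0,-75,60),v=150)
for n in(10,12):
    p=tap((0,-70),(0,-30),7,n,20);env.hold(.1);st()
env.servo_line(rk(0,-85,7),v=100)
env.servo_line(rk(-20,-110,120),v=150)
o=down(RA+np.pi)
env.move_ptp(rk(-115,-3,80),o)
p=tap((-100,-3),(-58,-3),7,10,20);env.hold(.1);st()
env.servo_line(rk(-115,-3,7),v=100)
env.servo_line(rk(-115,-3,120),v=150)
env.move_ptp(rk(-220,-20,200),o);st()
a=camera("scene");b=camera("top");cv2.imwrite("pics/s4.png",a);cv2.imwrite("pics/t4.png",b)
print(tile("top",b,(292,163,330,218),40))
o=np.zeros((600,800,3),np.uint8)
o[:480,:400]=cv2.resize(b[160:220,285:335],None,fx=8,fy=8,interpolation=cv2.INTER_CUBIC)
o[:333,400:]=cv2.resize(a[210:260,175:235],(400,333),interpolation=cv2.INTER_CUBIC)
o[340:600,400:]=cv2.resize(a[120:250,215:415],(400,260))
cv2.imwrite("pics/g.png",o)
E
```

```text
hit True [-69.4  -2.9   6.3] F [-0.3  0.5  0.2] t26.6
 t26.7 [527.4 -97.5   6. ] F [-0.   0.1  0. ] w0.003
hit True [-69.4  -2.9   6.2] F [ 0.2 -0.   0.2] t28.5
 t28.6 [527.3 -97.4   6. ] F [-0.1  0.9 -0.1] w0.000
hit True [ -0.2 -42.5   6.8] F [-0.9 -2.5  2. ] t34.2
 t34.3 [ 593.7 -141.9    6.6] F [ 0.4 -2.1  0.4] w0.006
hit True [ -0.2 -42.5   6.8] F [-0.2 -2.7  1.1] t36.0
 t36.1 [ 593.7 -141.9    6.6] F [ 0.8 -1.8  2.6] w0.008
hit True [-69.3  -2.9   6.3] F [-0.8 -0.4 -0. ] t41.3
 t41.4 [527.4 -97.4   6. ] F [1.2 1.1 0.2] w0.005
 t43.5 [ 376.4 -104.1  199.1] F [ 0.5  0.8 -0.3] w0.002
(array([ 595.70043945, -102.67097473]), np.float32(-0.10066497), [67.20344543457031, 118.7606430053711])
```

View pics/g.png

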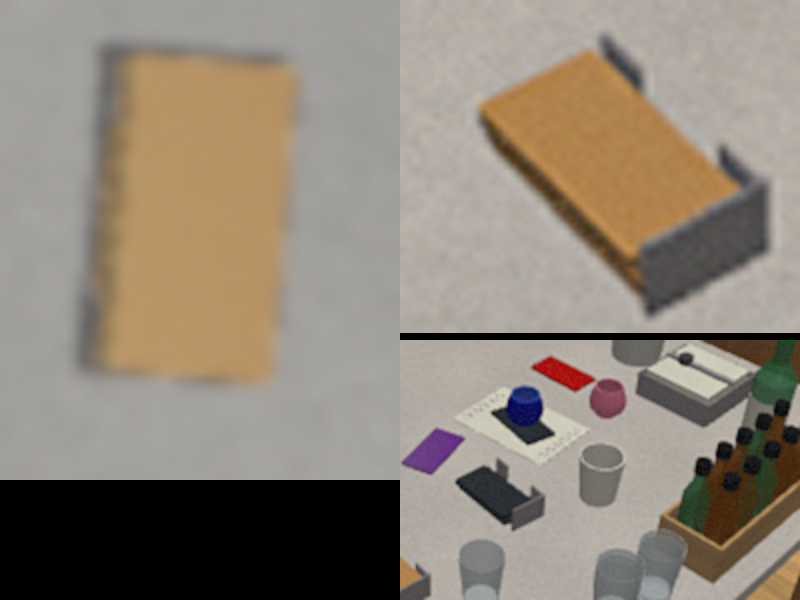

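The last round shifted the upper tiles about 6 mm off the side fence. Either the harder taps made them rebound, or the final x tap dragged them. I'll do a gentle side tap with a slow release and pictures at each stage to find out.

```bash
python3 - <<'E'
from h import *
P=[]
def snap(): P.append((camera("top")[160:220,285:335],camera("scene")[205:265,175:235]))
o=down(RA-np.pi/2)
env.move_ptp(rk(-90,-95,100),o)
env.servo_line(rk(-4,-75,60),v=200)
p=tap((-4,-58),(-4,-30),7,6,15);st();snap()
env.servo_line(rk(-4,-50,7),v=15);snap()
env.servo_line(rk(-4,-100,7),v=150)
env.servo_line(rk(-20,-130,90),v=200)
env.move_ptp(rk(-130,-130,150),o);snap();st()
q=lambda im:cv2.resize(im,None,fx=4.4,fy=4.4,interpolation=cv2.INTER_CUBIC)
cv2.imwrite("pics/h.png",np.hstack([np.vstack([q(a[:,:50]),q(b[:,5:55])]) for a,b in P]))
E
```

```text
hit True [ -4.3 -42.4   6.7] F [ 0.3 -1.9  0.2] t47.4
 t47.4 [ 589.8 -141.5    6.7] F [ 0.3 -1.9  0.2] w0.002
 t50.0 [ 458.4 -219.5  148.4] F [ 0.1 -0.2 -0.4] w0.003
```

View pics/h.png

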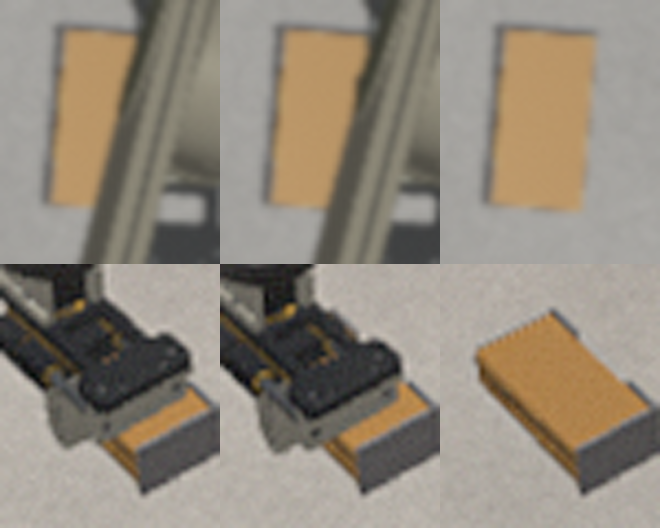

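```bash
python3 - <<'E'
from h import *
a=camera("scene");b=camera("top");cv2.imwrite("pics/s5.png",a);cv2.imwrite("pics/t5.png",b)
c=[]
for k in(3,4,5):
    print(k,tile("top",cv2.imread(f"pics/t{k}.png"),(292,163,330,218),40))
m=[cv2.resize(cv2.imread(f"pics/s{k}.png")[210:260,182:232],(400,400),interpolation=cv2.INTER_CUBIC) for k in(3,5)]
cv2.imwrite("pics/i.png",np.hstack(m))
E
```

```text
3 (array([595.45770264, -99.89491272]), np.float32(-0.0955174), [62.159114837646484, 119.2176742553711])
4 (array([ 595.70043945, -102.67097473]), np.float32(-0.10066497), [67.20344543457031, 118.7606430053711])
5 (array([595.44342041, -99.91143036]), np.float32(-0.09668243), [62.112030029296875, 118.65593719482422])
```

View pics/i.png

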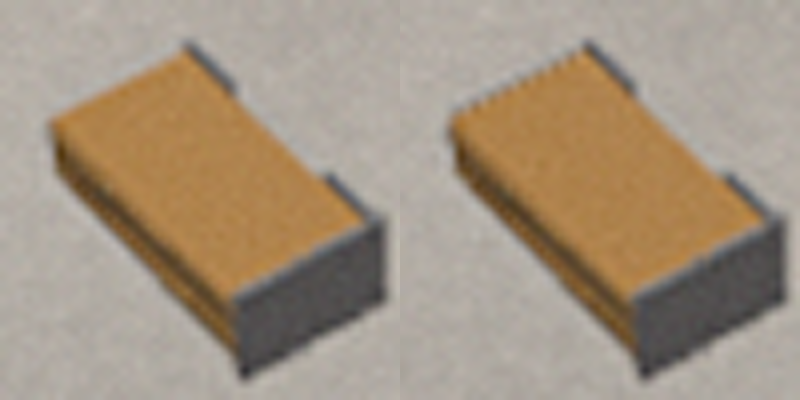

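The side is tight again, and the top image puts the rack yaw nearer -0.096 than -0.07. The light strip low on the side face could mean a lower tile still sticks out, so I'll check with an overlay of the ideal stack.

```bash
python3 - <<'E'
from h import *
from scipy.optimize import least_squares
s=cv2.imread("pics/s5.png");f=16;x0,y0=180,210
im=cv2.resize(s[y0:y0+47,x0:x0+50],None,fx=f,fy=f,interpolation=cv2.INTER_LANCZOS4)[:600]
im=cv2.convertScaleAbs(im,alpha=1.3)
# scene-only rack fit: top tile corner & fence points read from i.png (8x, off 182,210)
S=lambda x,y:np.array(((x-400+.5)/8-.5+182,(y+.5)/8-.5+210))
O=[(S(632,298),(63,-33,45)),(S(784,220),(63,33,45)),(S(642,378),(63,-33,0)),(S(784,298),(63,33,0)),(S(588,42),(-60,33,45)),(S(450,118),(-60,-31,40))]
def W(p,q):
    x,y,a=p;c,d=np.cos(a),np.sin(a);return proj("scene",(x+c*q[0]-d*q[1],y+d*q[0]+c*q[1],q[2]))
r=least_squares(lambda p:np.concatenate([W(p,q)-uv for uv,q in O]),(600,-100,-.09));print(r.x.round(3),r.fun.reshape(-1,2).round(2))
px=lambda q:tuple(((W(r.x,q)-[x0,y0]+.5)*f-.5).astype(int).tolist())
for z in(10,16,22,28,34,40):cv2.line(im,px((-60,-31,z)),px((60,-31,z)),(255,255,0),1)
cv2.line(im,px((-60,-31,10)),px((-60,-31,40)),(255,255,0),1)
cv2.imwrite("pics/j.png",im[:, :800])
# brightness profile up the side face at 3 stations
g=cv2.cvtColor(s,cv2.COLOR_BGR2GRAY).astype(np.float32)
for X in(-40,-10,20):
    m=np.array([[W(r.x,(X+d,-31,z)) for z in range(4,46,3)] for d in range(-14,15,4)],np.float32)
    print(X,cv2.remap(g,m[...,0],m[...,1],1).mean(0).round())
E
```

```text
[ 5.99475e+02 -9.92930e+01 -8.90000e-02] [[ 0.27  0.05]
 [-0.05 -0.6 ]
 [-0.27  0.85]
 [ 0.22  0.41]
 [ 0.06 -0.78]
 [-0.23 -0.08]]
-40 [172. 157. 133. 107.  89.  80.  75.  76.  81.  91. 103. 114. 123. 131.]
-10 [169. 154. 130. 107.  95.  89.  80.  74.  78.  91. 106. 118. 127. 133.]
20 [158. 137. 115. 101.  96.  94.  87.  79.  79.  89. 104. 118. 129. 135.]
```

View pics/j.png

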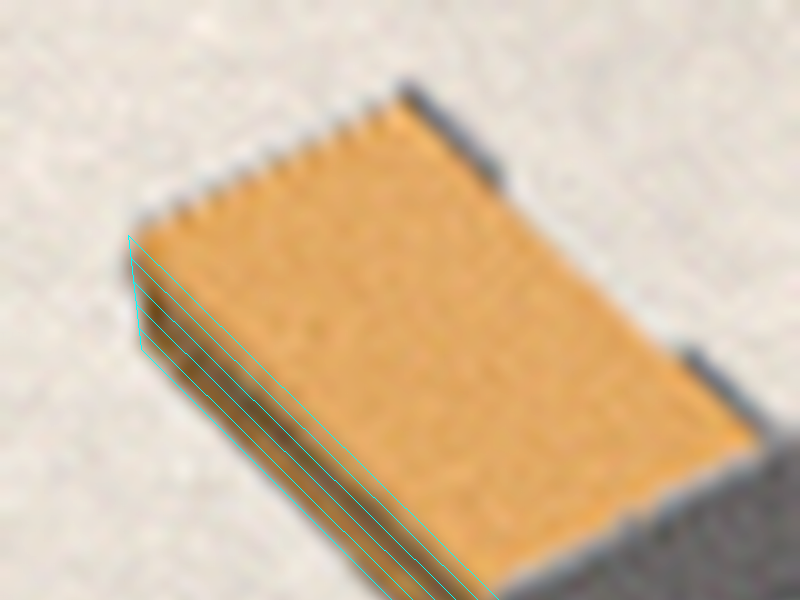

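The lower strip brightens toward the end fence, so a lower tile may be slightly yawed. I'll tap the side at the far end, near end and middle, using the corrected yaw. That squares the tiles against both lugs.

```bash
sed -i 's/^RX,RY,RA=.*/RX,RY,RA=598.,-99.5,-.092/' h.py; python3 - <<'E'
from h import *
o=down(RA-np.pi/2)
env.move_ptp(rk(20,-90,70),o)
env.servo_line(rk(28,-58,7),v=200)
for x in(28,-28,0):
    tap((x,-52),(x,-30),7,7,25)
    env.servo_line(rk(x,-52,7),v=40)
env.servo_line(rk(0,-100,7),v=200)
env.servo_line(rk(-20,-130,90),v=250)
env.move_ptp(rk(-130,-130,150),o);st()
a=camera("scene");b=camera("top");cv2.imwrite("pics/s6.png",a);cv2.imwrite("pics/t6.png",b)
print(tile("top",b,(292,163,330,218),40))
c=np.hstack([cv2.resize(cv2.imread(f"pics/s{k}.png")[210:262,182:222],None,fx=10,fy=10,interpolation=cv2.INTER_CUBIC) for k in(5,6)])
cv2.imwrite("pics/k.png",cv2.convertScaleAbs(c,alpha=1.2))
E
```

```text
hit True [ 27.7 -42.4   6.6] F [ 0.5 -2.8  1.2] t52.1
hit True [-28.  -42.1   6.7] F [ 0.3 -2.6  3.1] t53.7
hit True [ -0.4 -42.3   6.8] F [-0.1 -2.6  1.3] t55.0
 t56.9 [ 456.4 -216.2  148.9] F [ 0.2 -0.2  0.2] w0.002
(array([ 595.38598633, -100.90590668]), np.float32(-0.0989455), [62.83070373535156, 118.85150146484375])
```

View pics/k.png

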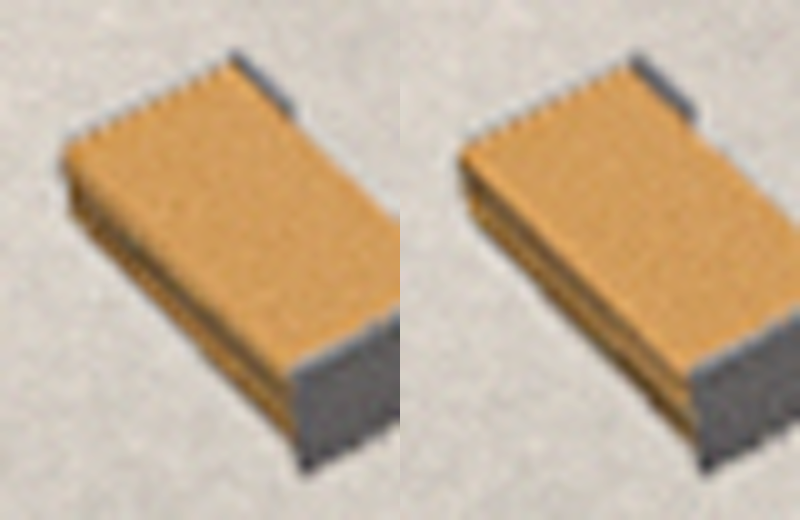

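The stops at three stations agree within 0.3 mm, so the yaw is good. On release one or two tiles crept back by 1–2 mm. About 15 s are left, enough for one soft centre tap with a very slow release, which is what worked before.

```bash
python3 - <<'E'
from h import *
o=down(RA-np.pi/2)
env.move_ptp(rk(-20,-90,70),o)
env.servo_line(rk(-3,-56,7),v=250)
tap((-3,-49),(-3,-30),7,5.5,14)
env.servo_line(rk(-3,-46,7),v=8)
env.servo_line(rk(-3,-100,7),v=200)
env.servo_line(rk(-20,-130,90),v=250)
env.move_ptp(rk(-130,-130,150),o);st()
a=camera("scene");b=camera("top");cv2.imwrite("pics/s7.png",a);cv2.imwrite("pics/t7.png",b)
print(tile("top",b,(292,163,330,218),40))
c=np.hstack([cv2.resize(cv2.imread(f"pics/s{k}.png")[210:262,182:222],None,fx=10,fy=10,interpolation=cv2.INTER_CUBIC) for k in(6,7)])
cv2.imwrite("pics/l.png",cv2.convertScaleAbs(c,alpha=1.2))
E
```

```text
hit True [ -3.4 -42.3   6.5] F [ 0.9 -1.6  0.9] t59.0
 t61.1 [ 456.3 -216.2  148.9] F [-0.1  0.1 -0.7] w0.006
(array([595.28936768, -99.89904022]), np.float32(-0.09668243), [62.106964111328125, 118.68799591064453])
```

View pics/l.png

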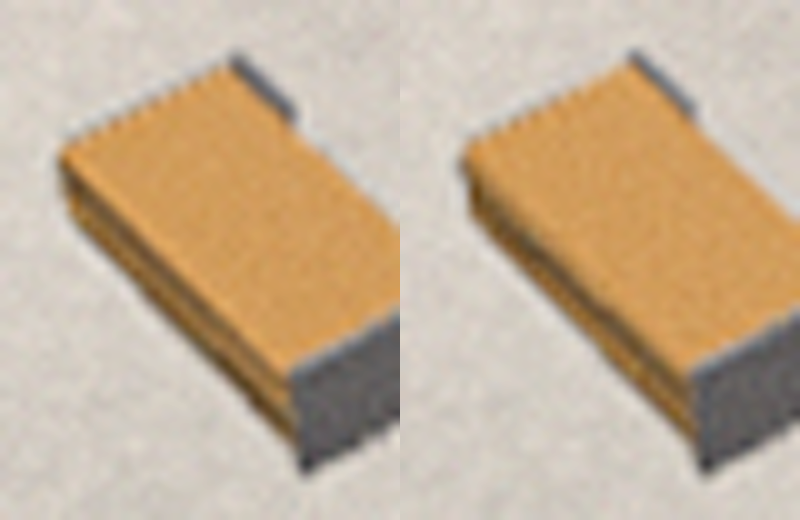

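Outline 62.1 x 118.7 mm at the fence corner. The finger stops agree at both fences: x = -70.6 (home -60 plus an 11 mm finger), y = -42.3 (home -31 plus 11). I'm handing in.

```bash
python3 - <<'E'
from h import *
print(env.close_job());print(env.sense()["t"])
E
```

```text
the job is handed in; nothing more can be done
None
the job is handed in; nothing more can be done
```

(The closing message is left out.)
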